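# Carry the cheese board to the cake stand without letting the ball cheese roll off

### The job

Pick the round cheese board up off the worktop by its handle and carry it over to the marble cake stand with the ball of cheese loose on it: never let the cheese roll off, and do not touch it. Hold the board just clear above the stand and keep the cheese steady in the middle of the board for two seconds, then set the board down gently on the middle of the stand, let go of it and leave the cheese resting in the middle of the board. Leave the other things on the worktop where they are.

Things in the scene. Friction and masses are not known exactly. Their poses are not given: they have to be found in the camera images.
- board: round wooden paddle board, 0.36 kg: flat disc without rim, radius 110, 12 thick, on four rubber feet 20 high (75 from the disc's axis, at 45 degrees to the handle), with a straight handle along -x. Origin: on the disc's axis at the undersides of the feet; z up. Flat top 32 above the origin. Stands on the worktop at the start. It tends to tip disc-down in the grip: grip hard, watch the tilt
- board_mid (a point): centre of the board's flat top, 32 above board's origin; axes as the board's
- board_grip (a point): where to hold the board: on the handle's axis, 180 from the disc's axis along the board's -x, 26 above the undersides of the feet. The handle there is 28 wide (board's y) and 24 high (14 to 38 above the undersides), straight from 105 to 255 from the disc's axis; grasp it from above, closing along the board's y
- cheese: ball of cheese in hard dark-red wax with a round paper label: solid sphere, radius 40, nominal 0.28 kg (varies). Origin: its centre; its axes turn as it rolls. Rolls without slipping: accelerates at 5/7 g times the slope, less a rolling resistance that holds it only on slopes under 0.005 rad or so (varies). Lies still at the start, off the board's middle on the handle's side
- stand: cake stand, fixed: round level white marble top of radius 130 whose surface is 70 above the worktop, on a narrow wooden stem and a foot of radius 75. Origin: on its axis at the worktop (z = 0)
- stand_top (a point): centre of the cake stand's top surface, 70 above the worktop
- jam_jar: open glass jar of dark jam, radius 33, 85 high, standing between board and stand; loose, leave it. Origin: centre of its underside
- knife: table knife with a cream handle, 215 long, 20 wide, 14 high, lying on the worktop in front; loose, leave it. Origin: at the bolster, underside; x towards the blade's tip
- mug: stoneware mug, radius 41, 92 high, on the left; loose, leave it. Origin: centre of its underside
- pepper_mill: turned wooden pepper mill, radius 29, 170 high, on the right; loose, leave it. Origin: centre of its underside
- loaf: end of a dark fruit loaf, 85 by 115 by 70 high, on a rectangular board at the far middle; loose, leave it. Origin: centre of its underside
Mind the look-alikes: they are no part of the job. Leave any purple or yellow look-alike of the cheese alone.

How it is judged:
By the outcome, as a careful person would: the job done as asked, in the order asked, and still so for the second after the job is handed in, with the robot touching nothing.
It also fails if it takes over 64 s, if anything falls off the work surface, if the arm or the gripper's body presses on something with over 40 N, if the wrist force passes 120 N, or if a joint passes its speed limit or range.

### The arm

A 6-joint arm with a two-finger parallel gripper is mounted at the origin on the work surface. World frame = base frame: x ahead of the robot, y to its left, z up, the work surface at z = 0. Lengths are in mm, angles in rad, forces in N, time in s.
With the tool pointing down it reaches from about 275 to 825 mm from the base axis. Payload 4.9 kg.
Tool frame: the origin (TCP) lies midway between the tips of the shut fingers; the grasp point (between the pads) lies 19 mm behind it; z points along the fingers, y is the line along which they close (so a half turn about z gives the same grasp; the last joint's range is limited). The gripper opens to 85 mm and grips with 20 to 120 N. Pads are 22 mm wide; open, the fingers measure 114 mm over their backs; the gripper's body (76 mm by 85 mm) begins 54 mm behind the grasp point. The pads swing forward as they close: fully open they stand 13 mm farther back than shut.
Start: joints at [1.012, 0.326, -0.193, 1.052, 0, 1.437], TCP at [226.673, 501.137, 231.281] pointing down, gripper open.
Joint ranges: [-2.65, 2.65], [-0.97, 1.79], [-1.3, 1.35], [-1.93, 2.1], [-1.47, 1.37], [-3.14, 3.14]. Speed limits (rad/s): [2.57, 2.57, 3.14, 3.14, 3.14, 3.14].

### API

Orientations are given as [roll, pitch, yaw] about the fixed x, y, z axes, in that order (R = Rz(yaw) Ry(pitch) Rx(roll)).
In Python, from workcell import robot, viewer gives the robot as it stands.
- The arm moves only by the tool servo_tool, never from a script. Its argument "motion" is text: rows parted by semicolons, each of 6 numbers parted by spaces: the shift along the tool's x, y, z in cm, then the turn, a rotation vector about the tool's x, y, z in degrees. In form: x y z rx ry rz; .... A call has 1 to 20 rows; each row is the pose to reach, as a shift and turn from the pose commanded when the call began, along the tool's axes at that moment; what a row does not reach only later rows make up. A row lasts 1/8 s, in which the tool goes at most 62.5 mm and 10.7 degrees, less where a joint would pass 70% of its speed; a pose out of reach is approached as far as the arm can. A call with a gripper value outside its range is refused whole. "fingers" is the finger opening in cm, from 0 to 8.54, set as the call begins (left out, the last holds). The fingers move at their own pace and stop on an object; "force" is the grip in N (left out, the last holds). Time passes only in rows, so rows that repeat a pose let the fingers close. It gives the time, the measured TCP pose, the force, the opening and the grip force at its end, in the units of the state.
- robot.state(): the state, without advancing time (a new reading comes with each control period).
- viewer.read_camera(name): name is "side" or "top" or "wrist"; returns a dict with "frame" (480x640x3 uint8, red, green, blue), "range_z" (480x640 float32, mm along the optical axis (not along the pixel's ray), 0 where there is no reading), "mtx" (3x3 intrinsics, pixels), "position" and "orientation" of the camera in the world. Camera axes: x right, y down, z forward; pixel columns grow to the right and rows downward; lengths in mm; the calibration is good to about 2 mm. A picture is of the moment at which its call begins.
- robot.sign_off(): hands the job in; it is judged then, once.
The state is a dict: "clock": time; "joint_pos": joint angles; "joint_velocities": joint speeds; "joint_efforts": joint torques, N m; "ee_pos": TCP position; "tcp_rot": TCP orientation; "contact_force": force on the tool from outside, world axes, zero at the start; "torque": the same for the moment, N m; "gripper_width": finger opening in mm; "gripper_force": force on a finger pad.
Only numpy, scipy, OpenCV 4.12 (cv2) and the standard library are available. Lean on these libraries where they do the work, as an engineer would, in place of code of your own. Each camera call takes 0.05 s, during which the arm holds its last target. There are 200 camera calls.

## Working session

There is one attempt and no reset: what is moved stays moved. The work goes in short steps, Python scripts to look and compute and a tool call to move; the robot and the scene stay as the last step left them, time stands still between calls to the robot, and variables do not carry over. Pictures are saved under pics/ and viewed, at most 10 in all, crops included, and the job is handed in when it is done.

Besides the shell and the picture viewer there is one more tool, called after ">>>" as name(argument=value, ...), one argument or row to a line, values as JSON. servo_tool: Moves the arm, as the interface text tells. Its arguments: {"type":"object","properties":{"motion":{"type":"string"},"fingers":{"type":"number"},"force":{"type":"number"}},"required":["motion"]}

```bash
ls; mkdir -p pics
python3 - <<'E'
from workcell import robot, viewer
import cv2, numpy as np
print(robot.state())
for n in ("top","side","wrist"):
    c=viewer.read_camera(n); cv2.imwrite(f"pics/{n}0.png",c["frame"][:,:,::-1]); np.savez(f"pics/{n}0.npz",**c)
    print(n,c["mtx"].tolist(),c["position"],c["orientation"])
E
```

```text
pics
{'clock': 0.0, 'joint_pos': array([ 1.01177985e+00,  3.26999606e-01, -1.93590537e-01,  1.05196269e+00,
        9.15891038e-07,  1.43657708e+00]), 'joint_velocities': array([ 0.00175851, -0.0002567 , -0.00040498,  0.0001084 , -0.00090017,
        0.00139825]), 'joint_efforts': array([ 2.21786058e-04, -4.43394864e+01,  2.62442207e+01,  1.51890720e-02,
       -3.78579932e-05, -2.54992933e-06]), 'ee_pos': array([226.36676576, 500.62698042, 230.46894444]), 'tcp_rot': array([-3.13985207e+00, -2.35956917e-04,  2.71679521e+00]), 'contact_force': array([0.01546468, 0.2526077 , 0.53659917]), 'torque': array([ 0.03540267, -0.03275141, -0.03674342]), 'gripper_force': 0.0, 'gripper_width': 85.45277027328181}
top [[525.053815775897, 0.0, 322.63518718972813], [0.0, 525.053815775897, 235.70369198701067], [0.0, 0.0, 1.0]] [ 425.54593428   -9.13518295 1610.93555128] [-3.05466817  0.01215285 -1.54760473]
side [[571.0933122548622, 0.0, 310.1348474901528], [0.0, 571.0933122548622, 243.3178583498365], [0.0, 0.0, 1.0]] [-196.39042967 -847.39465993 1267.59734905] [-2.36979487 -0.00744815 -0.72855396]
wrist [[334.2008272033153, 0.0, 316.7693457280214], [0.0, 334.2008272033153, 240.90788105756678], [0.0, 0.0, 1.0]] [161.05035957 529.99871377 372.32556928] [2.85692504e+00 2.32090097e-03 1.14724897e+00]
```

View pics/top0.png

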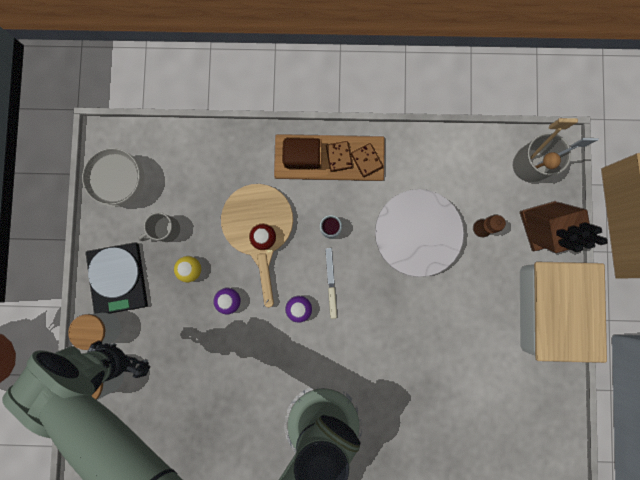

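View pics/side0.png

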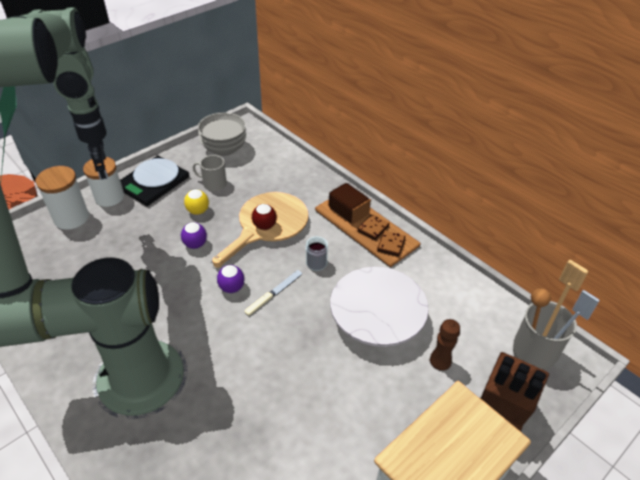

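Top view: the cheese, dark red, is at (263,236). The board's disc is at (257,220) with its handle around (265,280), the stand is at (420,233) and the jar at (331,227). Side view: cheese (264,217), board (273,218), stand (380,308).

Things that could be taken for the cheese in the top view: dark-red ball (263,236), yellow ball (187,269), purple balls (227,301) and (298,308). For the board: the slicing board (360,158), the cutting board (570,312) and the jar lids (87,331). I choose the dark-red ball on the round paddle.

```bash
cat > h.py <<'E'
import numpy as np, cv2
from scipy.spatial.transform import Rotation as Ro
from scipy.optimize import least_squares
from workcell import robot, viewer
def R(o): return Ro.from_euler('xyz',o).as_matrix()
def rays(c,uv):
    uv=np.atleast_2d(uv).astype(float); K=c["mtx"]
    d=np.c_[(uv[:,0]-K[0,2])/K[0,0],(uv[:,1]-K[1,2])/K[1,1],np.ones(len(uv))]
    return d@R(c["orientation"]).T
def plane(c,uv,z):
    d=rays(c,uv); p=np.array(c["position"]); return p+d*((z-p[2])/d[:,2])[:,None]
def deep(c,uv):
    uv=np.atleast_2d(uv).astype(int); return np.array(c["position"])+rays(c,uv)*c["range_z"][uv[:,1],uv[:,0]][:,None]
def tri(cs,uvs):
    A=np.zeros((3,3));b=np.zeros(3);L=[]
    for c,uv in zip(cs,uvs):
        d=rays(c,uv)[0]; d/=np.linalg.norm(d); P=np.eye(3)-np.outer(d,d); A+=P;b+=P@c["position"];L.append((P,c["position"]))
    x=np.linalg.solve(A,b); return x,[np.linalg.norm(P@(x-p)) for P,p in L]
def blob(m,near=None):
    n,l,s,ce=cv2.connectedComponentsWithStats(m.astype(np.uint8))
    i=1+np.argmax(s[1:,4]) if near is None else 1+np.argmin(np.linalg.norm(ce[1:]-near,axis=1)+1e4*(s[1:,4]<30))
    return l==i
def contour(m):
    cs,_=cv2.findContours(m.astype(np.uint8),cv2.RETR_EXTERNAL,cv2.CHAIN_APPROX_NONE); return max(cs,key=len)[:,0]
def circ(p,r=None):
    f=lambda q:np.hypot(p[:,0]-q[0],p[:,1]-q[1])-(q[2] if r is None else r)
    return least_squares(f,[*p[:,:2].mean(0),r or 100],loss='soft_l1',f_scale=2).x
def hsv(c): return cv2.cvtColor(c["frame"],cv2.COLOR_RGB2HSV)
E
cat > m0.py <<'E'
from h import *
C={n:dict(np.load(f"pics/{n}0.npz")) for n in("top","side","wrist")}
box={"top":(205,170,310,312),"side":(205,185,315,270)}
sb={"top":(370,185,470,280),"side":(325,262,435,350)}
res={}
for n in("top","side"):
    c=C[n];h=hsv(c);x0,y0,x1,y1=box[n]
    roi=np.zeros((480,640),bool);roi[y0:y1,x0:x1]=1
    wood=blob(roi&(h[...,0]>8)&(h[...,0]<28)&(h[...,1]>70)&(h[...,2]>100))
    red=roi&((h[...,0]<8)|(h[...,0]>170))&(h[...,1]>90)&(h[...,2]<150); red=blob(red)
    hull=cv2.convexHull(contour(red))
    (cu,cv),rr=cv2.minEnclosingCircle(hull)
    P=plane(c,contour(wood),32); 
    q=circ(P[:,:2]); far=np.hypot(*(P[:,:2]-q[:2]).T)
    for _ in range(6):
        k=np.abs(far-110)<6; q=circ(P[k]); far=np.hypot(*(P[:,:2]-q[:2]).T)
    k=np.abs(far-110)<6
    cen_uv=None
    Hn=np.argwhere(wood)[:,::-1]; PH=plane(c,Hn,38); dd=np.hypot(*(PH[:,:2]-q[:2]).T); hp=PH[(dd>135)&(dd<250)]
    mean=hp[:,:2].mean(0); u=np.linalg.svd(hp[:,:2]-mean)[2][0]; u*=np.sign(u@(mean-q[:2]))
    off=(mean-q[:2])@[-u[1],u[0]]
    print(n,"disc",q,k.sum(),"handle mean",mean,"dir(deg)",np.degrees(np.arctan2(u[1],u[0])),"off",off,"maxd",dd.max())
    D=deep(c,Hn); print(" depth z disc",np.median(D[dd<100,2]),"handle",np.median(D[(dd>135)&(dd<250),2]))
    print(" cheese px",cu,cv,rr,"depthmaxz",deep(c,np.argwhere(red)[:,::-1])[:,2].max())
    # stand
    x0,y0,x1,y1=sb[n];roi[:]=0;roi[y0:y1,x0:x1]=1
    st=blob(roi&(h[...,1]<25)&(h[...,2]>165)); P=plane(c,contour(st),70); s=circ(P); D=deep(c,np.argwhere(st)[:,::-1])
    print(" stand",s,"z",np.median(D[:,2]))
    res[n]=(q,s,(cu,cv))
    # pixel of disc edge ellipse centre and stand for triangulation
    for nm,m in(("disc",contour(wood)[k]),("stand",contour(st))):
        res[n+nm]=cv2.fitEllipse(m.astype(np.float32))[0]
print("tri cheese",tri([C["top"],C["side"]],[res["top"][2],res["side"][2]]))
for nm in("disc","stand"): print("tri",nm,tri([C["top"],C["side"]],[res["topdisc" if nm=="disc" else "topstand"],res["side"+nm]]))
E
python3 m0.py
python3 - <<'E'
import cv2
a=cv2.imread("pics/top0.png")[170:315,150:370];b=cv2.imread("pics/side0.png")[170:315,170:390]
import numpy as np
cv2.imwrite("pics/crop0.png",cv2.resize(np.hstack([a,b]),(792,261),interpolation=cv2.INTER_CUBIC))
E
```

```text
top disc [608.81702127 214.70256673 107.86522501] 187 handle mean [421.83643901 181.43406676] dir(deg) -170.16549079437416 off 0.8427856952065054 maxd 264.8147893363185
 depth z disc 32.33986008484362 handle 37.39240918116889
 cheese px 262.346923828125 236.46939086914062 12.841896057128906 depthmaxz 1610.9355512803652
 stand [ 575.24385833 -269.80125101  124.59090631] z 70.8235763734533
side disc [606.11908707 213.41359057 110.24474036] 156 handle mean [417.85872907 174.81869534] dir(deg) -170.9123857362226 off 8.375741780507651 maxd 274.25537402429
 depth z disc 32.615712103859096 handle 36.03362145487779
 cheese px 263.5 217.08824157714844 11.853081703186035 depthmaxz 1267.5973490497884
 stand [ 588.02282437 -260.8290723   153.41294651] z 68.57804617469083
tri cheese (array([552.15946618, 190.54039079,  73.48943339]), [np.float64(0.8911762621896188), np.float64(0.8911762621896214)])
tri disc (array([608.28723778, 215.95020176,  24.50076676]), [np.float64(0.5761637145330828), np.float64(0.5761637145330761)])
tri stand (array([ 577.50658557, -271.0468853 ,   64.77463583]), [np.float64(2.4178691322850527), np.float64(2.4178691322849866)])
```

View pics/crop0.png

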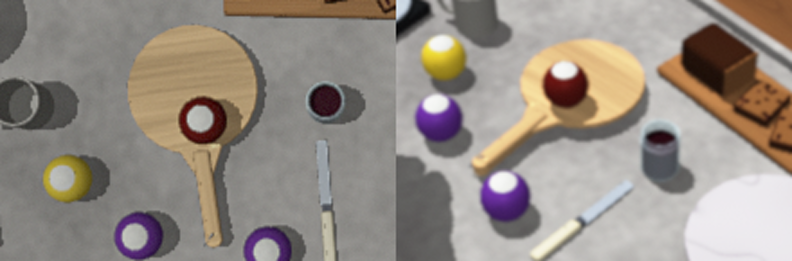

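The crop shows the dark-red ball with the paper label lying on the round paddle, at (201,119) in the left half and (565,85) in the right. The handle runs down between the two purple balls. I'll refine the stand, the neighbouring balls and the baseline tilt from depth.

```bash
cat >> h.py <<'E'
def depthpts(c,m): 
    uv=np.argwhere(m&(c["range_z"]>0))[:,::-1]; return deep(c,uv)
def allpts(c):
    v,u=np.mgrid[:480,:640]; return deep(c,np.c_[u.ravel(),v.ravel()]).reshape(480,640,3)
def slope(P):
    A=np.c_[P[:,0]-P[:,0].mean(),P[:,1]-P[:,1].mean(),np.ones(len(P))]
    r=least_squares(lambda q:A@q-P[:,2],[0,0,P[:,2].mean()],loss='soft_l1',f_scale=1.5); return r.x,np.std(r.fun)
E
python3 - <<'E'
from h import *
for n in("top","side"):
    c=dict(np.load(f"pics/{n}0.npz"));X=allpts(c);h=hsv(c);ok=c["range_z"]>0
    d=np.hypot(X[...,0]-608,X[...,1]-215); ch=np.hypot(X[...,0]-552,X[...,1]-190.5)
    m=ok&(d<104)&(ch>52)&(np.abs(X[...,2]-32)<12); print(n,"board slope",slope(X[m]),m.sum())
    s=ok&(np.hypot(X[...,0]-576,X[...,1]+270)<150)&(X[...,2]>55)&(X[...,2]<85); s=blob(s)
    e=X[s]; hull=cv2.convexHull(e[:,:2].astype(np.float32))[:,0]; print(" stand circ",circ(hull),circ(hull,130),"mean",e.mean(0),"slope",slope(e))
    t=ok&(np.hypot(X[...,0]-576,X[...,1]+270)<110)&(X[...,2]>55);print(" table z",np.median(X[ok&(np.abs(X[...,0]-300)<50)&(np.abs(X[...,1]+200)<100)][:,2]))
    for nm,lo,hi in(("purple",120,150),("yellow",20,34)):
        m=ok&(h[...,0]>lo)&(h[...,0]<hi)&(h[...,1]>(120 if nm=="purple" else 150))&(h[...,2]>40)&(X[...,0]<520)&(X[...,0]>250)&(X[...,2]>20)
        k,l,S,ce=cv2.connectedComponentsWithStats(m.astype(np.uint8))
        for i in range(1,k):
            if S[i,4]>80:
                p=X[l==i]; print(" ",nm,ce[i].round(),least_squares(lambda q:np.linalg.norm(p-q,axis=1)-40,p.mean(0)-[0,0,20],loss='soft_l1').x.round(1))
    hm=ok&(d>135)&(d<250)&(X[...,2]>22)&(X[...,2]<50)&(h[...,0]>8)&(h[...,0]<28)&(h[...,1]>70)&(np.abs((X[...,1]-215)*np.cos(.17)-(X[...,0]-608)*np.sin(.17))<25)
    p=X[hm];u=np.linalg.svd(p[:,:2]-p[:,:2].mean(0))[2][0];print(" handle",p.mean(0),np.degrees(np.arctan2(u[1],u[0])))
    mm=ok&(np.abs(X[...,0]-570)<80)&(np.abs(X[...,1])<60)&(X[...,2]>40); print(" jar",np.median(X[mm],0),X[mm][:,2].max())
E
```

```text
top board slope (array([-1.87160007e-04, -8.19014011e-04,  3.22283009e+01]), np.float64(3.5817490045307845)) 2786
 stand circ [ 576.58685815 -270.1687084   129.4350751 ] [ 576.72264794 -270.39038729  130.        ] mean [ 575.5921129  -269.50586101   70.75024738] slope (array([ 5.88161452e-04, -3.61261294e-04,  7.07488381e+01]), np.float64(3.4291769564041044))
 table z 0.762691134384113
  purple [228. 301.] [362.  294.9  40. ]
  purple [299. 309.] [343.4  80.9  39.8]
  yellow [189. 269.] [454.4 417.2  39.3]
 handle [420.44202546 180.69726571  37.20883546] -169.4672364272483
 jar [589.32642065  -8.71228325  65.35896068] 95.3230496248359
side board slope (array([-2.32688281e-04,  3.40034841e-03,  3.24787830e+01]), np.float64(3.1486224288143054)) 1465
 stand circ [ 576.09796608 -270.42550883  129.99761463] [ 576.09869522 -270.42471867  130.        ] mean [ 569.33923133 -276.83143083   69.76239167] slope (array([1.54063229e-03, 2.48706276e-03, 6.98434063e+01]), np.float64(2.9536713238211405))
 table z 0.048069477120634474
  purple [194. 238.] [363.4 295.7  41.3]
  purple [231. 282.] [344.2  81.9  41. ]
  yellow [196. 204.] [454.9 417.6  40.7]
 handle [418.79627509 177.15761066  35.58195788] -170.67097625037414
 jar [586.45538681 -11.2795067   65.7902935 ] 91.01903796689271
```

>>> servo_tool(
  motion="-4 -2.6 1 0 0 -5; -8 -5.2 2 0 0 -10; -12 -7.8 3 0 0 -15; -16 -10.4 4.5 0 0 -20; -20 -13 6 0 0 -25; -24 -15.5 8 0 0 -30; -28 -18.1 10 0 0 -34.3; -31.65 -20.5 11.5 0 0 -34.3; -31.65 -20.5 11.5 0 0 -34.3; -31.65 -20.5 11.5 0 0 -34.3; -31.65 -20.5 11.5 0 0 -34.3",
  fingers=5.5,
  force=40,
)

```text
clock: 1.52
ee_pos: [430.2, 184.8, 116.7]
tcp_rot: [3.141, 0.0, -2.966]
contact_force: [-0.4, 0.7, 0.4]
gripper_width: 54.8
gripper_force: 0.0
```

Run:
```python
from h import *
c=viewer.read_camera("wrist");np.savez("pics/wrist1.npz",**c);cv2.imwrite("pics/wrist1.png",c["frame"][:,:,::-1])
s=robot.state();print(s["ee_pos"],s["tcp_rot"],s["contact_force"],s["gripper_width"],c["position"],c["orientation"])
```

```text
[430.1866519  184.88032857 116.6718864 ] [ 3.14138524e+00  4.91739742e-04 -2.96588115e+00] [-0.51463141  0.03108862  0.82233679] 54.95557856143518 [359.4449935  172.05148426 258.33951294] [2.85684792e+00 5.46577937e-04 1.74754449e+00]
```

View pics/wrist1.png

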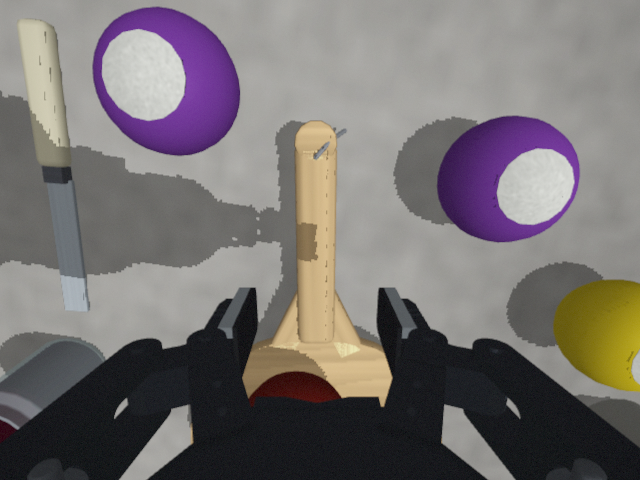

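The wrist view shows the handle between the fingers, with its tip at about (316,135) and its shaft at columns 297–335. A string loop is at the tip. The cheese, at (295,388), is partly hidden by the gripper body. Next I'll measure the handle's axis from this second view.

Run:
```python
from h import *
c=dict(np.load("pics/wrist1.npz"));h=hsv(c);X=allpts(c)
m=np.zeros((480,640),bool)
for v in range(165,285,3):
    k=np.where((h[v,:,0]>8)&(h[v,:,0]<28)&(h[v,:,1]>70)&(h[v,:,2]>90)&(np.arange(640)>280)&(np.arange(640)<350))[0]
    if len(k): m[v,k[0]]=m[v,k[-1]]=1
uv=np.argwhere(m)[:,::-1]
P=plane(c,uv,32) ;mid=(P[0::2]+P[1::2])/2; w=np.linalg.norm(P[0::2]-P[1::2],axis=1)
u=np.polyfit(mid[:,0],mid[:,1],1); print("y at x=430:",np.polyval(u,430.2),"ang",np.degrees(np.arctan(u[0])),"width",np.median(w), "line at 607.5",np.polyval(u,607.5))
z=X[165:285,302:330,2];print("z handle",np.median(z), "mid range",mid[0],mid[-1])
```

```text
y at x=430: 183.58789553945797 ang 10.211304939785645 width 26.79514899147606 line at 607.5 215.52531733799682
z handle 37.004672903364536 mid range [373.31281076 173.54912445  32.        ] [455.70135914 188.17401648  32.        ]
```

>>> servo_tool(
  motion="0 -0.1 2 0 0 0; 0 -0.13 4 0 0 0; 0 -0.13 6 0 0 0; 0 -0.13 8 0 0 0; 0 -0.13 9.5 0 0 0; 0 -0.13 10.6 0 0 0; 0 -0.13 11.1 0 0 0; 0 -0.13 11.1 0 0 0; 0 -0.13 11.1 0 0 0; 0 -0.13 11.1 0 0 0",
)

```text
clock: 2.82
ee_pos: [431.2, 182.7, 5.7]
tcp_rot: [3.142, 0.001, -2.968]
contact_force: [-0.0, -0.2, -0.2]
gripper_width: 54.8
gripper_force: 0.0
```

>>> servo_tool(
  motion="0 0 0 0 0 0; 0 0 0 0 0 0; 0 0 0 0 0 0; 0 0 0 0 0 0; 0 0 0 0 0 0; 0 0 0 0 0 0",
  fingers=3.0,
  force=40,
)

```text
clock: 3.58
ee_pos: [430.9, 182.7, 5.3]
tcp_rot: [3.141, 0.0, -2.968]
contact_force: [-1.1, 1.7, 0.6]
gripper_width: 30.2
gripper_force: 0.7
```

>>> servo_tool(
  motion="0 0.06 0 0 0 0; 0 0.06 0 0 0 0; 0 0.06 0 0 0 0; 0 0.06 0 0 0 0; 0 0.06 0 0 0 0",
  fingers=0,
  force=20,
)

```text
clock: 4.2
ee_pos: [430.7, 183.1, 5.3]
tcp_rot: [-3.141, 0.0, -2.968]
contact_force: [0.3, -0.7, 1.1]
gripper_width: 27.6
gripper_force: 22.3
```

>>> servo_tool(
  motion="0 0 0 0 0 0; 0 0 0 0 0 0; 0 0 0 0 0 0; 0 0 0 0 0 0",
  force=120,
)

```text
clock: 4.7
ee_pos: [430.6, 183.1, 5.3]
tcp_rot: [-3.141, -0.0, -2.968]
contact_force: [-0.5, -2.4, 1.8]
gripper_width: 26.3
gripper_force: 117.6
```

```bash
cat > look.py <<'E'
# measures board centre/slope and cheese in board axes; usage: look.py tag cx cy z(origin) yawdeg
from h import *
import sys
tag=sys.argv[1]; z0=float(sys.argv[2]) if len(sys.argv)>2 else None
s=robot.state(); t=s["ee_pos"]; yaw=s["tcp_rot"][2]-np.pi; zb=(t[2]-5.5) if z0 is None else z0
c0=t[:2]+180*np.array([np.cos(yaw),np.sin(yaw)])+(-0.5,1)
ex=np.array([np.cos(yaw),np.sin(yaw)]);ey=np.array([-ex[1],ex[0]])
print("t",round(s["clock"],2),"tcp",t.round(1),"rot",s["tcp_rot"].round(4),"F",s["contact_force"].round(1),"M",s["torque"].round(2),"w",round(s["gripper_width"],1),"predicted centre",c0.round(1),"zb",round(zb,1))
C={};px=[];cam=[]
for n in("top","side"):
    c=viewer.read_camera(n);cv2.imwrite(f"pics/{tag}_{n}.png",c["frame"][:,:,::-1]);X=allpts(c);h=hsv(c);ok=c["range_z"]>0
    d=np.hypot(X[...,0]-c0[0],X[...,1]-c0[1])
    red=((h[...,0]<8)|(h[...,0]>170))&(h[...,1]>90)&(h[...,2]<150)&ok&(d<190)&(X[...,2]>zb+38)&(X[...,2]<zb+125)
    p=None
    if red.sum()>40:
        red=blob(red); (u,v),r=cv2.minEnclosingCircle(cv2.convexHull(contour(red))); px.append((u,v)); cam.append(c)
        q=plane(c,(u,v),zb+72)[0]; p=q[:2]
        X2=X[red]; sp=least_squares(lambda q:np.linalg.norm(X2-q,axis=1)-40,[p[0],p[1],zb+72],loss='soft_l1').x
        print(n,"cheese ray",p.round(1),"r",round(r,1),"sphere",sp.round(1),"-> board xy",((p-c0)@ex).round(1),((p-c0)@ey).round(1))
    m=ok&(d<104)&(np.abs(X[...,2]-zb-32)<14)&(h[...,1]>50)
    if p is not None: m&=np.hypot(X[...,0]-p[0],X[...,1]-p[1])>50
    if m.sum()>200:
        q,sd=slope(X[m]); print(n,"slope along ex %.4f ey %.4f z %.1f n %d"%(q[:2]@ex,q[:2]@ey,q[2],m.sum()))
        wood=blob(m|(ok&(d<130)&(np.abs(X[...,2]-zb-32)<14)&(h[...,0]>8)&(h[...,0]<28)&(h[...,1]>60))); P=plane(c,contour(wood),zb+32)
        qq=c0
        for _ in range(4):
            f=np.hypot(*(P[:,:2]-qq[:2]).T);k=np.abs(f-109)<7;qq=circ(P[k]) if k.sum()>20 else qq
        print(n,"disc",np.round(qq,1))
if len(px)==2:
    x,e=tri(cam,px);print("tri cheese",x.round(1),np.round(e,1),"board",((x[:2]-c0)@ex).round(1),((x[:2]-c0)@ey).round(1))
E
python3 look.py g1
```

```text
t 4.7 tcp [430.6 183.1   5.3] rot [-3.1414e+00 -1.0000e-04 -2.9678e+00] F [-0.5 -2.4  1.8] M [-0.02 -0.05  0.17] w 26.3 predicted centre [607.4 215.3] zb -0.2
top cheese ray [552.9 190.1] r 12.9 sphere [553.4 191.3  72.1] -> board xy -58.0 -15.3
top slope along ex 0.0078 ey -0.0006 z 32.7 n 2826
top disc [609.  214.9 107.9]
side cheese ray [552.5 192.5] r 11.9 sphere [554.  191.5  72.8] -> board xy -58.0 -12.9
side slope along ex 0.0052 ey 0.0015 z 32.8 n 1462
side disc [606.  213.7 111. ]
tri cheese [552.1 190.4  73.6] [0.9 0.9] board -58.8 -14.9
```

>>> servo_tool(
  motion="0 0 -0.15 0 0 0; 0 0 -0.4 0 0 0; 0 0 -0.8 0 0 0; 0 0 -1.2 0 0 0",
)

```text
clock: 5.3
ee_pos: [429.3, 183.0, 16.9]
tcp_rot: [-3.142, -0.003, -2.968]
contact_force: [0.3, -0.3, -6.0]
gripper_width: 26.2
gripper_force: 118.2
```

```bash
python3 look.py l1
```

```text
t 5.3 tcp [429.3 183.   16.9] rot [-3.1416e+00 -2.7000e-03 -2.9677e+00] F [ 0.3 -0.3 -6. ] M [-0.07  0.88  0.07] w 26.2 predicted centre [606.1 215.1] zb 11.4
top cheese ray [553.2 189.7] r 13.0 sphere [553.4 190.8  81.1] -> board xy -56.5 -15.9
top slope along ex -0.0136 ey -0.0033 z 40.4 n 2845
top disc [607.  213.8 107.5]
side cheese ray [552.7 191.1] r 11.9 sphere [554.  192.   82.6] -> board xy -56.7 -14.4
side slope along ex -0.0089 ey 0.0016 z 41.7 n 1418
side disc [603.1 210.9 110. ]
tri cheese [552.6 190.   84.3] [0.6 0.6] board -57.0 -15.5
```

>>> servo_tool(
  motion="0 0 -0.4 0 0 0; 0 0 -1 0 0 0; 0 0 -1.8 0 0 0; 0 0 -2.6 0 0 0; 0 0 -3.4 0 0 0; 0 0 -4 0 0 0",
)

```text
clock: 6.15
ee_pos: [430.9, 183.3, 58.0]
tcp_rot: [3.142, 0.001, -2.968]
contact_force: [-0.7, 0.1, -7.6]
gripper_width: 26.5
gripper_force: 118.2
```

```bash
python3 look.py l2
```

```text
t 6.15 tcp [430.9 183.3  58. ] rot [ 3.1416e+00  6.0000e-04 -2.9677e+00] F [-0.7  0.1 -7.6] M [-0.1   0.92 -0.03] w 26.5 predicted centre [607.7 215.4] zb 52.5
top cheese ray [564.1 192. ] r 13.5 sphere [564.4 192.9 122.4] -> board xy -46.9 -15.5
top slope along ex -0.0115 ey -0.0011 z 81.9 n 2968
top disc [608.5 214.3 107.7]
side cheese ray [564.5 194.2] r 12.1 sphere [565.9 193.5 124. ] -> board xy -46.2 -13.5
side slope along ex -0.0065 ey 0.0041 z 83.4 n 1424
side disc [604.7 211.6 110.1]
tri cheese [563.5 192.1 126.5] [0.5 0.5] board -47.5 -15.4
```

>>> servo_tool(
  motion="0 0 -0.5 0.3 0 0; 0 0 -1.2 0.4 0 0; 0 0 -2 0.4 -0.05 0; 0 0 -2.8 0.4 -0.3 0; 0 0 -3.6 0.3 -0.55 0; 0 0 -4.4 0.1 -0.6 0; 0 0 -5.1 0 -0.6 0; 0 0 -5.5 0 -0.6 0",
)

```text
clock: 7.25
ee_pos: [430.9, 183.2, 112.8]
tcp_rot: [3.142, 0.011, -2.968]
contact_force: [0.2, -1.2, -7.2]
gripper_width: 26.2
gripper_force: 118.2
```

```bash
python3 look.py l3
```

```text
t 7.25 tcp [430.9 183.2 112.8] rot [ 3.1416  0.011  -2.9679] F [ 0.2 -1.2 -7.2] M [-0.14  0.98  0.02] w 26.2 predicted centre [607.7 215.3] zb 107.3
top cheese ray [573.3 199.2] r 13.9 sphere [574.8 199.9 178.5] -> board xy -36.7 -9.9
top slope along ex -0.0020 ey -0.0032 z 138.9 n 3212
top disc [608.7 214.8 107.9]
side cheese ray [573.4 201.4] r 12.4 sphere [575.  200.5 179.6] -> board xy -36.1 -7.8
side slope along ex 0.0026 ey 0.0031 z 139.8 n 1494
side disc [605.2 212.5 110.6]
tri cheese [572.6 199.3 181.2] [0.6 0.6] board -37.3 -9.7
```

>>> servo_tool(
  motion="0 0 0 0.1 0.3 0; 0 0 0 0.2 0.6 0; 0 0 0 0.2 0.6 0; 0 0 0 0.2 0.6 0; 0 0 0 0.2 0.6 0; 0 0 0 0.2 0.6 0; 0 0 0 0.2 0.6 0; 0 0 0 0.1 0.3 0; 0 0 0 0 0 0",
)

```text
clock: 8.48
ee_pos: [430.6, 183.2, 112.3]
tcp_rot: [3.142, 0.011, -2.968]
contact_force: [0.9, -0.4, -6.2]
gripper_width: 26.4
gripper_force: 118.2
```

```bash
python3 look.py l4
```

```text
t 8.47 tcp [430.6 183.2 112.3] rot [ 3.1415  0.0108 -2.9677] F [ 0.9 -0.4 -6.2] M [-0.19  1.03 -0.07] w 26.4 predicted centre [607.4 215.3] zb 106.8
top cheese ray [582.3 203.5] r 14.0 sphere [583.4 204.5 177.7] -> board xy -26.8 -7.3
top slope along ex 0.0012 ey -0.0025 z 138.0 n 3203
top disc [608.4 214.8 107.9]
side cheese ray [582.9 206.1] r 12.5 sphere [584.5 205.  177.9] -> board xy -25.7 -4.9
side slope along ex -0.0028 ey 0.0043 z 138.4 n 1495
side disc [604.2 212.  110.5]
tri cheese [581.6 203.5 181.2] [0.5 0.5] board -27.5 -7.3
```

>>> servo_tool(
  motion="0 0 0 0.1 0.5 0; 0 0 0 0.25 0.9 0; 0 0 0 0.25 0.9 0; 0 0 0 0.25 0.9 0; 0 0 0 0.25 0.9 0; 0 0 0 0.2 0.9 0; 0 0 0 0.1 0.5 0; 0 0 0 0 0.1 0; 0 0 0 0 0 0; 0 0 0 0 0 0",
)

```text
clock: 9.82
ee_pos: [430.6, 183.2, 112.3]
tcp_rot: [-3.142, 0.01, -2.968]
contact_force: [-0.9, 0.0, -5.4]
gripper_width: 26.5
gripper_force: 118.2
```

```bash
python3 look.py l5
```

```text
t 9.82 tcp [430.6 183.2 112.3] rot [-3.1416  0.0105 -2.9678] F [-0.9  0.  -5.4] M [-0.12  1.08 -0.02] w 26.5 predicted centre [607.4 215.3] zb 106.8
top cheese ray [608.  214.5] r 13.9 sphere [608.5 215.1 177.5] -> board xy 0.5 -0.9
top slope along ex -0.0048 ey 0.0005 z 138.0 n 3206
top disc [608.3 214.7 107.8]
side cheese ray [609.8 217.5] r 12.5 sphere [610.1 215.9 177.6] -> board xy 2.8 1.7
side slope along ex -0.0024 ey 0.0024 z 138.2 n 1541
side disc [604.  211.  110.2]
tri cheese [607.5 214.1 182.2] [0.2 0.2] board -0.1 -1.2
```

>>> servo_tool(
  motion="0 0 0 0 -0.4 0; 0 0 0 0 -0.5 0; 0 0 0 0 -0.3 0; 0 0 0 0 -0.2 0",
)

```text
clock: 10.42
ee_pos: [430.7, 183.2, 112.3]
tcp_rot: [-3.142, 0.014, -2.968]
contact_force: [-0.4, -0.3, -6.4]
gripper_width: 26.2
gripper_force: 118.2
```

```bash
python3 look.py l6
```

```text
t 10.43 tcp [430.7 183.2 112.3] rot [-3.1416  0.0138 -2.9677] F [-0.4 -0.3 -6.4] M [-0.25  1.11 -0.01] w 26.2 predicted centre [607.5 215.4] zb 106.8
top cheese ray [609.6 215.1] r 14.0 sphere [609.5 215.6 177.9] -> board xy 2.0 -0.6
top slope along ex 0.0003 ey -0.0005 z 138.5 n 3214
top disc [608.4 214.9 108. ]
side cheese ray [609.3 218.5] r 12.5 sphere [610.8 216.3 178. ] -> board xy 2.3 2.8
side slope along ex -0.0003 ey 0.0024 z 138.7 n 1552
side disc [604.2 211.7 110.5]
tri cheese [608.3 215.4 181.4] [1.1 1.1] board 0.8 -0.2
```

>>> servo_tool(
  motion="0.01 -0.03 0 -0.12 -0.03 0; 0.03 -0.12 0 -0.22 -0.05 0; 0.06 -0.27 0 -0.22 -0.05 0; 0.11 -0.47 0 -0.22 -0.05 0; 0.18 -0.74 0 -0.22 -0.05 0; 0.26 -1.06 0 -0.22 -0.05 0; 0.35 -1.45 0 -0.22 -0.05 0; 0.46 -1.89 0 -0.22 -0.05 0; 0.58 -2.39 0 -0.22 -0.05 0; 0.72 -2.95 0 -0.22 -0.05 0; 0.87 -3.57 0 -0.22 -0.05 0; 1.03 -4.25 0 -0.22 -0.05 0; 1.21 -4.99 0 -0.22 -0.05 0; 1.41 -5.79 0 -0.22 -0.05 0; 1.62 -6.64 0 -0.22 -0.05 0; 1.84 -7.56 0 -0.22 -0.05 0; 2.08 -8.53 0 -0.22 -0.05 0; 2.33 -9.57 0 -0.22 -0.05 0; 2.59 -10.66 0 -0.22 -0.05 0; 2.87 -11.81 0 0 0 0",
)

```text
clock: 13.02
ee_pos: [422.8, 61.1, 111.9]
tcp_rot: [-3.141, 0.014, -2.968]
contact_force: [-0.1, -0.1, -6.4]
gripper_width: 26.2
gripper_force: 118.2
```

>>> servo_tool(
  motion="0.28 -1.15 0 0.12 0.03 0; 0.55 -2.24 0 0.22 0.05 0; 0.8 -3.28 0 0.22 0.05 0; 1.03 -4.25 0 0.22 0.05 0; 1.26 -5.17 0 0.22 0.05 0; 1.46 -6.02 0 0.22 0.05 0; 1.66 -6.82 0 0.22 0.05 0; 1.84 -7.56 0 0.22 0.05 0; 2 -8.24 0 0.22 0.05 0; 2.15 -8.86 0 0.22 0.05 0; 2.29 -9.42 0 0.22 0.05 0; 2.41 -9.92 0 0.22 0.05 0; 2.52 -10.36 0 0.22 0.05 0; 2.61 -10.75 0 0.22 0.05 0; 2.69 -11.07 0 0.22 0.05 0; 2.76 -11.34 0 0.22 0.05 0; 2.81 -11.55 0 0.22 0.05 0; 2.84 -11.69 0 0.22 0.05 0; 2.86 -11.78 0 0.22 0.05 0; 2.87 -11.81 0 0 0 0",
)

```text
clock: 15.52
ee_pos: [415.0, -59.3, 111.5]
tcp_rot: [3.141, 0.014, -2.968]
contact_force: [-0.7, 0.0, -6.4]
gripper_width: 26.7
gripper_force: 118.2
```

```bash
python3 look.py c1
```

```text
t 15.53 tcp [415.  -59.3 111.5] rot [ 3.1414  0.014  -2.9676] F [-0.7  0.  -6.4] M [-0.13  1.1  -0.01] w 26.7 predicted centre [591.8 -27.1] zb 106.0
top cheese ray [592.8 -27.3] r 13.9 sphere [593.9 -26.6 177.6] -> board xy 0.9 -0.3
top slope along ex -0.0022 ey -0.0028 z 137.9 n 3252
top disc [592.5 -27.2 108. ]
side cheese ray [593.9 -25.8] r 13.3 sphere [594.9 -25.9 177.6] -> board xy 2.3 0.9
side slope along ex -0.0007 ey -0.0005 z 137.7 n 1835
side disc [588.7 -29.2 111.1]
tri cheese [592.5 -27.3 179.9] [0. 0.] board 0.7 -0.3
```

>>> servo_tool(
  motion="0.01 -0.03 0 -0.12 -0.03 0; 0.03 -0.12 0 -0.22 -0.05 0; 0.06 -0.27 0 -0.22 -0.05 0; 0.11 -0.47 0 -0.22 -0.05 0; 0.18 -0.74 0 -0.22 -0.05 0; 0.26 -1.06 0 -0.22 -0.05 0; 0.35 -1.45 0 -0.22 -0.05 0; 0.46 -1.89 0 -0.22 -0.05 0; 0.58 -2.39 0 -0.22 -0.05 0; 0.72 -2.95 0 -0.22 -0.05 0; 0.87 -3.57 0 -0.22 -0.05 0; 1.03 -4.25 0 -0.22 -0.05 0; 1.21 -4.99 0 -0.22 -0.05 0; 1.41 -5.79 0 -0.22 -0.05 0; 1.62 -6.64 0 -0.22 -0.05 0; 1.84 -7.56 0 -0.22 -0.05 0; 2.08 -8.53 0 -0.22 -0.05 0; 2.33 -9.57 0 -0.22 -0.05 0; 2.59 -10.66 0 -0.22 -0.05 0; 2.87 -11.81 0 0 0 0",
)

```text
clock: 18.12
ee_pos: [407.1, -181.5, 111.1]
tcp_rot: [-3.141, 0.014, -2.968]
contact_force: [0.2, -0.1, -7.3]
gripper_width: 26.6
gripper_force: 118.2
```

>>> servo_tool(
  motion="0.28 -1.15 0 0.12 0.03 0; 0.55 -2.24 0 0.22 0.05 0; 0.8 -3.28 0 0.22 0.05 0; 1.03 -4.25 0 0.22 0.05 0; 1.26 -5.17 0 0.22 0.05 0; 1.46 -6.02 0 0.22 0.05 0; 1.66 -6.82 0 0.22 0.05 0; 1.84 -7.56 0 0.22 0.05 0; 2 -8.24 0 0.22 0.05 0; 2.15 -8.86 0 0.22 0.05 0; 2.29 -9.42 0 0.22 0.05 0; 2.41 -9.92 0 0.22 0.05 0; 2.52 -10.36 0 0.22 0.05 0; 2.61 -10.75 0 0.22 0.05 0; 2.69 -11.07 0 0.22 0.05 0; 2.76 -11.34 0 0.22 0.05 0; 2.81 -11.55 0 0.22 0.05 0; 2.84 -11.69 0 0.22 0.05 0; 2.86 -11.78 0 0.22 0.05 0; 2.87 -11.81 0 0 0 0",
)

```text
clock: 20.62
ee_pos: [399.3, -301.8, 110.7]
tcp_rot: [3.141, 0.014, -2.968]
contact_force: [-0.0, 0.7, -6.8]
gripper_width: 26.5
gripper_force: 118.2
```

```bash
python3 look.py c2
```

```text
t 20.62 tcp [ 399.3 -301.8  110.7] rot [ 3.1413  0.014  -2.9675] F [-0.   0.7 -6.8] M [-0.14  1.11  0.03] w 26.5 predicted centre [ 576.1 -269.6] zb 105.2
top cheese ray [ 578.  -270.3] r 14.0 sphere [ 578.4 -269.4  176.9] -> board xy 1.7 -1.0
top slope along ex -0.0002 ey 0.0011 z 137.4 n 3273
top disc [ 576.9 -269.2  107.7]
side cheese ray [ 577.8 -268.6] r 14.9 sphere [ 578.8 -268.7  176.4] -> board xy 1.8 0.7
side slope along ex 0.0006 ey 0.0013 z 136.5 n 1901
side disc [ 572.2 -268.8  110.6]
tri cheese [ 577.4 -269.6  178.5] [0.6 0.6] board 1.2 -0.2
```

>>> servo_tool(
  motion="0 0 0.1 0 0 0; 0 0 0.3 0 0 0; 0 0 0.6 0 0 0; 0 0 0.9 0 0 0; 0 0 1.3 0 0 0; 0 0 1.7 0 0 0; 0 0 2.1 0 0 0; 0 0 2.4 0 0 0; 0 0 2.6 0 0 0; 0 0 2.7 0 0 0; 0 0 2.7 0 0 0",
)

```text
clock: 22.1
ee_pos: [399.7, -301.9, 83.7]
tcp_rot: [-3.142, 0.014, -2.968]
contact_force: [0.9, 0.4, -6.8]
gripper_width: 26.5
gripper_force: 118.2
```

```bash
python3 look.py d1
```

```text
t 22.1 tcp [ 399.7 -301.9   83.7] rot [-3.1416  0.014  -2.9678] F [ 0.9  0.4 -6.8] M [-0.26  1.12  0.03] w 26.5 predicted centre [ 576.5 -269.7] zb 78.2
top cheese ray [ 577.4 -270.2] r 13.8 sphere [ 578.3 -269.3  150. ] -> board xy 0.8 -0.6
top slope along ex -0.0004 ey -0.0017 z 110.5 n 3166
top disc [ 577.3 -269.3  107.7]
side cheese ray [ 577.7 -268.2] r 14.6 sphere [ 579.2 -268.3  149.4] -> board xy 1.5 1.3
side slope along ex 0.0010 ey 0.0037 z 109.8 n 1873
side disc [ 572.8 -269.3  110. ]
tri cheese [ 576.8 -269.5  152.2] [0.5 0.5] board 0.4 0.2
```

Feet are about 8 mm above the stand, with the ball centred and the board level. Now I'll hold for the two seconds.

>>> servo_tool(
  motion="0 0 0 0 0 0; 0 0 0 0 0 0; 0 0 0 0 0 0; 0 0 0 0 0 0; 0 0 0 0 0 0; 0 0 0 0 0 0; 0 0 0 0 0 0; 0 0 0 0 0 0; 0 0 0 0 0 0; 0 0 0 0 0 0; 0 0 0 0 0 0; 0 0 0 0 0 0; 0 0 0 0 0 0; 0 0 0 0 0 0; 0 0 0 0 0 0; 0 0 0 0 0 0; 0 0 0 0 0 0; 0 0 0 0 0 0; 0 0 0 0 0 0; 0 0 0 0 0 0",
)

```text
clock: 24.7
ee_pos: [399.7, -301.8, 83.7]
tcp_rot: [3.142, 0.014, -2.968]
contact_force: [-0.4, 0.5, -7.1]
gripper_width: 26.6
gripper_force: 118.2
```

```bash
python3 look.py h1
```

```text
t 24.7 tcp [ 399.7 -301.8   83.7] rot [ 3.1416  0.014  -2.9677] F [-0.4  0.5 -7.1] M [-0.21  1.08 -0.02] w 26.6 predicted centre [ 576.5 -269.7] zb 78.2
top cheese ray [ 577.8 -270.1] r 13.7 sphere [ 578.3 -269.2  149.9] -> board xy 1.2 -0.7
top slope along ex 0.0016 ey -0.0010 z 110.4 n 3170
top disc [ 577.2 -269.2  107.6]
side cheese ray [ 577.7 -268.2] r 14.6 sphere [ 578.8 -268.8  148.8] -> board xy 1.5 1.2
side slope along ex -0.0017 ey 0.0003 z 109.7 n 1858
side disc [ 572.6 -269.3  110.1]
tri cheese [ 577.1 -269.4  151.8] [0.6 0.6] board 0.7 0.2
```

>>> servo_tool(
  motion="0 0 0.08 0 0 0; 0 0 0.2 0 0 0; 0 0 0.32 0 0 0; 0 0 0.44 0 0 0; 0 0 0.54 0 0 0; 0 0 0.6 0 0 0; 0 0 0.65 0 0 0; 0 0 0.7 0 0 0; 0 0 0.72 0 0 0",
)

```text
clock: 25.92
ee_pos: [399.8, -301.8, 76.5]
tcp_rot: [-3.142, 0.014, -2.968]
contact_force: [0.1, 0.6, -5.9]
gripper_width: 26.6
gripper_force: 118.2
```

```bash
python3 look.py s1
```

```text
t 25.93 tcp [ 399.8 -301.8   76.5] rot [-3.1416  0.014  -2.9678] F [ 0.1  0.6 -5.9] M [-0.19  1.06  0.02] w 26.6 predicted centre [ 576.6 -269.7] zb 71.0
top cheese ray [ 578.1 -270.6] r 13.6 sphere [ 578.7 -269.3  142.7] -> board xy 1.4 -1.1
top slope along ex -0.0006 ey -0.0015 z 103.1 n 3130
top disc [ 577.2 -269.2  107.7]
side cheese ray [ 578.8 -268.5] r 14.6 sphere [ 579.1 -268.7  142. ] -> board xy 2.4 0.8
side slope along ex -0.0017 ey 0.0020 z 102.4 n 1875
side disc [ 572.7 -269.5  109.8]
tri cheese [ 577.6 -269.9  145.3] [0.4 0.4] board 0.9 -0.4
```

>>> servo_tool(
  motion="0 0 0.03 0 0 0; 0 0 0.06 0 0 0; 0 0 0.09 0 0 0; 0 0 0.12 0 0 0; 0 0 0.12 0 0 0",
)

```text
clock: 26.65
ee_pos: [399.8, -301.9, 75.4]
tcp_rot: [-3.142, 0.014, -2.968]
contact_force: [-2.1, -0.6, -3.5]
gripper_width: 26.3
gripper_force: 118.6
```

```bash
python3 look.py s2
```

```text
t 26.65 tcp [ 399.8 -301.9   75.4] rot [-3.1415  0.0141 -2.9678] F [-2.1 -0.6 -3.5] M [-0.08  1.08  0.06] w 26.3 predicted centre [ 576.6 -269.7] zb 69.9
top cheese ray [ 578.3 -271. ] r 13.7 sphere [ 578.1 -269.4  142.5] -> board xy 1.4 -1.6
top slope along ex 0.0033 ey -0.0025 z 103.0 n 3126
top disc [ 577.4 -269.3  107.7]
side cheese ray [ 578.6 -268.1] r 14.6 sphere [ 579.  -268.5  142.6] -> board xy 2.2 1.3
side slope along ex 0.0049 ey 0.0021 z 102.2 n 1875
side disc [ 573.3 -269.   110.1]
tri cheese [ 577.4 -270.   144.8] [0.8 0.8] board 0.7 -0.4
```

>>> servo_tool(
  motion="0 0 -0.02 0 0.1 0; 0 0 -0.03 0 0.2 0; 0 0 -0.04 0 0.3 0; 0 0 -0.04 0 0.3 0",
)

```text
clock: 27.25
ee_pos: [399.9, -301.9, 75.8]
tcp_rot: [-3.141, 0.009, -2.968]
contact_force: [-3.1, -0.1, -2.5]
gripper_width: 26.5
gripper_force: 118.8
```

```bash
python3 look.py s3
```

```text
t 27.25 tcp [ 399.9 -301.9   75.8] rot [-3.1414  0.0088 -2.9677] F [-3.1 -0.1 -2.5] M [-0.04  1.06  0.09] w 26.5 predicted centre [ 576.7 -269.8] zb 70.3
top cheese ray [ 576.8 -270.7] r 13.7 sphere [ 578.8 -269.   142.3] -> board xy -0.0 -1.0
top slope along ex 0.0026 ey -0.0015 z 102.7 n 3119
top disc [ 577.4 -269.2  107.6]
side cheese ray [ 578.3 -268.3] r 14.6 sphere [ 578.9 -268.4  141.8] -> board xy 1.9 1.2
side slope along ex 0.0029 ey 0.0012 z 102.0 n 1865
side disc [ 573.2 -269.4  109.8]
tri cheese [ 576.3 -270.   145.5] [0.2 0.2] board -0.4 -0.2
```

>>> servo_tool(
  motion="0 0 -0.01 0 0.1 0; 0 0 -0.02 0 0.2 0; 0 0 -0.02 0 0.3 0; 0 0 -0.02 0 0.4 0; 0 0 -0.02 0 0.4 0",
)

```text
clock: 27.98
ee_pos: [399.9, -301.9, 76.0]
tcp_rot: [-3.141, 0.002, -2.968]
contact_force: [-3.1, -0.5, -0.5]
gripper_width: 26.5
gripper_force: 119.0
```

```bash
python3 look.py s4
```

```text
t 27.98 tcp [ 399.9 -301.9   76. ] rot [-3.1415e+00  1.9000e-03 -2.9678e+00] F [-3.1 -0.5 -0.5] M [-0.04  0.92  0.08] w 26.5 predicted centre [ 576.7 -269.8] zb 70.5
top cheese ray [ 578.2 -270.5] r 13.6 sphere [ 578.8 -269.2  142.3] -> board xy 1.3 -1.0
top slope along ex 0.0017 ey -0.0015 z 102.9 n 3127
top disc [ 577.5 -269.2  107.6]
side cheese ray [ 577.  -268.3] r 14.7 sphere [ 579.6 -268.8  141.5] -> board xy 0.6 1.4
side slope along ex -0.0005 ey 0.0029 z 102.1 n 1828
side disc [ 573.2 -269.4  109.7]
tri cheese [ 577.2 -269.6  143.7] [1.1 1.1] board 0.5 0.1
```

>>> servo_tool(
  motion="0 0 0 0 0.15 0; 0 0 0 0 0.3 0; 0 0 0 0 0.45 0; 0 0 0 0 0.6 0; 0 0 0 0 0.6 0",
)

```text
clock: 28.7
ee_pos: [400.2, -301.9, 76.0]
tcp_rot: [-3.141, -0.008, -2.968]
contact_force: [-4.2, -1.1, 0.7]
gripper_width: 26.4
gripper_force: 119.2
```

```bash
python3 look.py s5
```

```text
t 28.7 tcp [ 400.2 -301.9   76. ] rot [-3.1415 -0.008  -2.9677] F [-4.2 -1.1  0.7] M [0.03 0.31 0.08] w 26.4 predicted centre [ 576.9 -269.8] zb 70.5
top cheese ray [ 578.8 -270.7] r 13.9 sphere [ 579.6 -269.3  142.4] -> board xy 1.7 -1.2
top slope along ex -0.0004 ey -0.0021 z 102.7 n 3115
top disc [ 578.  -269.1  107.6]
side cheese ray [ 577.  -268.3] r 14.7 sphere [ 579.8 -268.6  141.4] -> board xy 0.3 1.4
side slope along ex 0.0018 ey 0.0017 z 102.1 n 1786
side disc [ 573.6 -269.4  109.9]
tri cheese [ 577.6 -269.6  143.4] [1.4 1.4] board 0.7 0.1
```

>>> servo_tool(
  motion="0.02 0 0 0 0.1 0; 0.03 0 0 0 0.15 0; 0.03 0 0 0 0.15 0",
)

```text
clock: 29.18
ee_pos: [400.1, -301.9, 76.0]
tcp_rot: [-3.141, -0.01, -2.968]
contact_force: [-0.9, 1.0, 0.4]
gripper_width: 26.3
gripper_force: 119.2
```

>>> servo_tool(
  motion="0 0 0 0 0 0; 0 0 0 0 0 0",
  force=60,
)

```text
clock: 29.42
ee_pos: [400.1, -301.9, 76.0]
tcp_rot: [-3.141, -0.01, -2.968]
contact_force: [0.0, -0.6, -1.0]
gripper_width: 27.0
gripper_force: 119.2
```

>>> servo_tool(
  motion="0 0 0 0 0 0; 0 0 0 0 0 0; 0 0 0 0 0 0",
  force=20,
)

```text
clock: 29.8
ee_pos: [400.1, -301.9, 76.0]
tcp_rot: [-3.141, -0.01, -2.968]
contact_force: [2.8, 0.8, -0.4]
gripper_width: 26.7
gripper_force: 119.2
```

```bash
python3 look.py r1
```

```text
t 29.8 tcp [ 400.1 -301.9   76. ] rot [-3.1414 -0.0101 -2.9676] F [ 2.8  0.8 -0.4] M [ 0.35 -1.   -0.02] w 26.7 predicted centre [ 576.9 -269.8] zb 70.5
top cheese ray [ 579.4 -270.6] r 13.7 sphere [ 579.4 -269.2  142.4] -> board xy 2.3 -1.3
top slope along ex -0.0001 ey -0.0020 z 102.8 n 3125
top disc [ 578.  -269.1  107.6]
side cheese ray [ 577.  -268.3] r 14.7 sphere [ 579.7 -268.4  141.8] -> board xy 0.4 1.4
side slope along ex -0.0014 ey 0.0040 z 102.0 n 1797
side disc [ 573.7 -269.5  109.7]
tri cheese [ 578.1 -269.5  143. ] [1.6 1.6] board 1.3 0.1
```

>>> servo_tool(
  motion="0 0 0 0 -0.1 0; 0 0 0 0 -0.15 0; 0 0 0 0 -0.15 0; 0 0 0 0 -0.15 0",
)

```text
clock: 30.4
ee_pos: [399.7, -302.0, 76.0]
tcp_rot: [-3.141, -0.008, -2.968]
contact_force: [3.1, 0.1, 0.8]
gripper_width: 26.1
gripper_force: 119.2
```

```bash
python3 look.py r2
```

```text
t 30.4 tcp [ 399.7 -302.    76. ] rot [-3.1413 -0.0084 -2.9677] F [3.1 0.1 0.8] M [ 0.33 -1.11  0.01] w 26.1 predicted centre [ 576.5 -269.9] zb 70.5
top cheese ray [ 577.7 -271.1] r 13.8 sphere [ 578.9 -269.3  142.4] -> board xy 1.0 -1.4
top slope along ex -0.0003 ey -0.0007 z 102.8 n 3132
top disc [ 577.5 -269.2  107.7]
side cheese ray [ 577.  -268.3] r 14.7 sphere [ 579.4 -268.6  141.8] -> board xy 0.8 1.4
side slope along ex 0.0021 ey 0.0014 z 102.1 n 1796
side disc [ 573.2 -269.4  109.8]
tri cheese [ 576.6 -270.   144.5] [1.1 1.1] board 0.1 -0.1
```

>>> servo_tool(
  motion="0 0 0 0 0 0; 0 0 0 0 0 0; 0 0 0 0 0 0",
  fingers=3.2,
  force=20,
)

```text
clock: 30.88
ee_pos: [398.8, -301.8, 75.6]
tcp_rot: [3.141, -0.01, -2.968]
contact_force: [-0.0, -0.2, 0.4]
gripper_width: 32.1
gripper_force: 0.0
```

```bash
python3 look.py r3
```

```text
t 30.88 tcp [ 398.8 -301.8   75.6] rot [ 3.1412 -0.0101 -2.9681] F [-0.  -0.2  0.4] M [ 0.02 -0.01 -0.04] w 32.1 predicted centre [ 575.6 -269.7] zb 70.1
top cheese ray [ 576.8 -270.7] r 13.7 sphere [ 579.  -269.3  142.4] -> board xy 1.0 -1.2
top slope along ex -0.0012 ey -0.0005 z 102.9 n 3137
top disc [ 577.5 -269.3  107.7]
side cheese ray [ 577.2 -268.2] r 14.7 sphere [ 579.5 -268.6  141.8] -> board xy 1.9 1.3
side slope along ex 0.0010 ey 0.0012 z 102.1 n 1801
side disc [ 573.3 -269.2  109.9]
tri cheese [ 576.  -269.8  144.7] [0.7 0.7] board 0.4 -0.2
```

Released cleanly and the ball is still centred. I'll open a little more and rise straight up.

>>> servo_tool(
  motion="0 0 0 0 0 0; 0 0 0 0 0 0; 0 0 0 0 0 0; 0 0 -0.5 0 0 0; 0 0 -1.5 0 0 0; 0 0 -3 0 0 0; 0 0 -5 0 0 0; 0.5 0 -7 0 0 0; 1 0 -9 0 0 0; 2 0 -11 0 0 0; 3 0 -13 0 0 0; 4 0 -15 0 0 0; 4 0 -15 0 0 0; 4 0 -15 0 0 0; 4 0 -15 0 0 0; 4 0 -15 0 0 0",
  fingers=5.5,
)

```text
clock: 32.98
ee_pos: [361.4, -308.2, 225.6]
tcp_rot: [3.14, -0.009, -2.967]
contact_force: [-0.4, -0.0, 0.5]
gripper_width: 55.1
gripper_force: 0.0
```

```bash
python3 look.py f1 70
```

```text
t 32.98 tcp [ 361.4 -308.2  225.6] rot [ 3.1404 -0.0094 -2.9674] F [-0.4 -0.   0.5] M [ 0.02 -0.06  0.01] w 55.1 predicted centre [ 538.1 -276. ] zb 70.0
top cheese ray [ 578.2 -270.8] r 13.8 sphere [ 579.  -269.4  142.5] -> board xy 40.4 -1.8
top slope along ex -0.0070 ey -0.0023 z 103.0 n 2534
top disc [ 542.5 -276.3  109.1]
side cheese ray [ 579.4 -268.1] r 14.6 sphere [ 579.5 -268.6  141.6] -> board xy 42.0 0.6
side slope along ex -0.0070 ey 0.0065 z 102.1 n 1813
side disc [ 539.8 -273.5  109.2]
tri cheese [ 577.6 -269.9  145.1] [0.4 0.4] board 39.9 -0.9
```

View pics/f1_top.png

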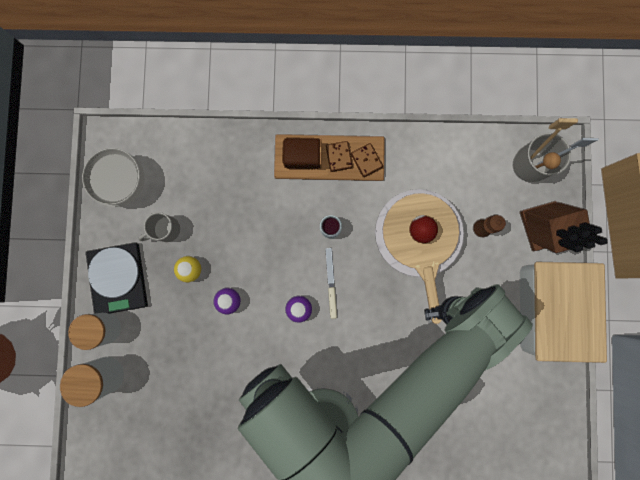

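The top view shows the board at (422,230) in the middle of the stand, with the cheese resting at its centre at (424,229). Everything else is where it was and the gripper is clear. The "board" offsets in this last reading don't count, because the arm has moved away. I'm handing in.

```bash
python3 -c "
from workcell import robot
print(robot.sign_off())"
```

```text
the job is handed in; nothing more can be done
None
```

The job is handed in at about 33 s: the board stands within about 1 mm of the stand's middle, released, with the cheese resting near its centre, after a hold of over 2.5 s about 8 mm above the stand; nothing else on the worktop was moved.

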